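Cap the sample pot and hold it in the ratchet clamp

ROBOT

A 6-joint arm with a two-finger parallel gripper is mounted at the origin on a cart in front of the work surface, level with it; the furniture and walls round the work are solid. World frame = base frame: x ahead of the robot, y to its left, z up, the work surface at z = 0. Lengths are in m, angles in rad, forces in N, time in s.
With the tool pointing down it reaches from about 0.35 to 0.975 m from the base axis. Payload 7.1 kg.
Tool frame: the origin (TCP) lies midway between the tips of the shut fingers; the grasp point (between the pads) lies 19 mm behind it; z points along the fingers, y is the line along which they close (so a half turn about z gives the same grasp; the last joint's range is limited). The gripper opens to 88 mm and grips with 3 to 60 N. Pads are 20 mm wide; open, the fingers measure 115 mm over their backs; the gripper's body (75 mm by 178 mm) begins 61 mm behind the grasp point.
Start: joints at [1.204, 0.423, 1.63, -0, 1.089, -0.019], TCP at [0.213, 0.588, 0.223] pointing down, gripper open.
Joint ranges: [-3, 3], [-0.9, 2.11], [0.09, 2.58], [-1.31, 4.45], [0.11, 2.69], [-2.54, 2.54]. Speed limits (rad/s): [2.39, 2.39, 3.01, 3.14, 3.14, 3.14].

INTERFACE

Orientations are given as a unit quaternion [w, x, y, z].
In Python, from station import move_pose, movel, movej, command_gripper, wait, inverse_kinematics, read_camera, camera_info, MotionError, job_done, get_time, get_joint_pos, get_qvel, get_effort, get_tcp_pos, get_ee_rot, get_ft_force, get_ft_torque, get_grip_width, get_finger_force gives the robot as it stands. Calls block until the motion is done:
- move_pose(position, orientation): joint-space move of the TCP to a pose.
- movel(position, frame=None, v=0.15, until_force=None): straight line of the TCP; frame=None keeps the orientation; v is the mean speed in m/s. With until_force (N) it stops when the force on the tool has changed by that much, and returns True; else False.
- movej(angles): joint-space move.
- command_gripper(opening): opening from 0.0 (shut) to 1.0 (fully open); the grip force is fixed at half the most; returns when the fingers have stopped.
- wait(seconds).
- inverse_kinematics(position, orientation): joint angles nearest the present ones, or None.
- read_camera(name): name is "side" or "top"; returns the picture (480x640x3 uint8, red, green, blue); there is no depth.
- camera_info(name): a dict with "intrinsics" (3x3 intrinsics, pixels), "dist" ([k1, k2, p1, p2, k3] as OpenCV has them; the pictures are not rectified), "T" (4x4, takes a point from camera to world coordinates). Camera axes: x right, y up, looking along -z (the intrinsics and any distortion apply to the point x, -y, -z); pixel columns grow to the right and rows downward; lengths in m; the calibration is good to about 2 mm. A picture is of the moment at which its call begins. camera_info takes no time and is no camera call.
A pose or a line that the arm cannot do raises MotionError and nothing moves.
- job_done(): hands the job in; it is judged then, once.
Readings, each from a call of its own:
- get_time(): time.
- get_joint_pos(): joint angles.
- get_qvel(): joint speeds.
- get_effort(): joint torques, N m.
- get_tcp_pos(): TCP position.
- get_ee_rot(): TCP orientation.
- get_ft_force(): force on the tool from outside, world axes, zero at the start.
- get_ft_torque(): the same for the moment, N m.
- get_grip_width(): opening from 0.0 (shut) to 1.0 (fully open).
- get_finger_force(): force on a finger pad.
Only numpy, scipy, OpenCV 4.12 (cv2) and the standard library are available. Lean on these libraries where they do the work, as an engineer would, in place of code of your own. Each camera call takes 0.05 s, during which the arm holds its last target. There are 200 camera calls.

TASK

Press the loose lid of the sample pot straight down until it sits level and flush on the rim. Then pump the trigger of the ratchet clamp until its sprung pad has pushed the pot against the V-shaped stop and is itself pressed about halfway in, never bottomed out, and finish there still holding the trigger squeezed, because the clamp slackens when the trigger is let go. Move the jaw by the trigger only, keep the pot upright, and leave the other things on the bench alone.

Things in the scene. Friction and masses are not known exactly. Their poses are not given: they have to be found in the camera images.
- clamp: one-hand ratchet bar clamp fixed to the bench; base plate 10 mm thick, 60 mm wide, from its own x -115 to +100 mm. Origin on the bench; +x: the way the jaw closes (trigger towards V stop), +z up. Grey housing x -111 to -55 mm, 36 mm wide, top z 88 mm. From it rise a fixed black grip post (x -107 to -95 mm, 22 mm wide, top z 153 mm) and, on its +x side, the trigger
- trigger_grip (a point): where to squeeze: middle of the front (+x) face of the trigger, a grey upright lever 10 mm thick, 20 mm wide, top z 151 mm. Point at z 130 mm; clamp x -57 mm let go, -73 mm fully squeezed (measured at that height). Rear face of the fixed grip post: x -107 mm. So over both: 50 mm let go, 34 mm squeezed; the gap between them shrinks from 28 to 12 mm
- trigger (a joint): 0 let go (a light spring returns it), 0.30 rad fully squeezed towards the grip post; takes 3 to 17 N at trigger_grip. Pivot at clamp x -70, z 75 mm. Its pawl pushes the jaw's teeth, 4.4 mm apart: 0.6 mm of jaw for 1 mm at trigger_grip. A full squeeze after a full release moves the jaw two teeth (8.8 mm) on, the very first one 5 to 10 mm; a part squeeze moves it in proportion
- jaw (a joint): travel of the grey jaw block and its toothed bar towards the stop, 0 to 0.048 m. A brake (about 7 N) keeps it where it is when the trigger is let go; if the pad was pressed in more than 4 mm, the jaw then slips back until the pad is about 4 mm in (6 N). A full squeeze with the pad already on the pot can press it too deep
- pad_face (a point): centre of the flat black face of the sprung pad (34 mm wide, 30 mm high) at the front of the jaw, 35 mm above the bench; at clamp x -16 mm with jaw and pad at 0
- pad (a joint): how far the pad is pressed in against its spring: 0 free, 0.012 m bottomed out; 1.5 N per mm
- pot: white round sample pot, 56 mm diameter, 50 mm high, loose on the clamp's base plate between pad and stop. Origin at the centre of its underside, z up
- lid: white round lid, loose in the pot's mouth: flange 60 mm diameter, 5 mm thick, with a boss 26 mm wide on top and a 9 mm plug below. Origin at the centre of the flange's underside, z up; boss top 7 mm above it. It starts 5 mm above the rim (origin 55 mm above the pot's); home, it lies on the rim (50 mm above the pot's). A rubber seal resists the press with about 6 N; it stays down
- stop: aluminium V block, 36 mm high, on the clamp's base, into which the pot is pushed; axes as the clamp's. It was set by hand and stays put: its origin lies on the bench within 5 mm of the clamp's, along the clamp's x. A pot seated in the V has its axis 40 mm along +x from this origin, y 0
Mind the look-alikes: they are no part of the job. Several things have the shape of the pot; the one meant has the colours described above.

How it is judged:
By the outcome, as a careful person would: the job done as asked, in the order asked, and still so for the second after the job is handed in, while the arm keeps its last pose, push and grip.
It also fails if it takes over 58 s, if anything falls off the work surface, if the arm or the gripper's body presses on something with over 40 N, if the wrist force passes 120 N, or if a joint passes its speed limit or range.

## Working session

There is one attempt and no reset: what is moved stays moved. The work goes in short steps, each a Python script; the robot and the scene stay as the last script left them, time stands still between calls to the robot, and variables do not carry over. Pictures are saved under pics/ and viewed, at most 10 in all, crops included, and the job is handed in when it is done.

```bash
ls; mkdir -p pics
python3 - <<'E'
from station import *
import cv2
for n in("side","top"):
    im=read_camera(n); cv2.imwrite(f"pics/{n}0.png",im[:,:,::-1]); c=camera_info(n); print(n,c)
print(get_time(),get_ee_rot(),get_ft_force())
E
```

```text
pics
side {'intrinsics': array([[561.60993412,   0.        , 320.97414731],
       [  0.        , 561.60993412, 240.28421152],
       [  0.        ,   0.        ,   1.        ]]), 'dist': array([-0.15697246,  0.        ,  0.        ,  0.        ,  0.        ]), 'T': array([[-0.88879145,  0.24255856, -0.38886387,  0.12750121],
       [-0.45815622, -0.492338  ,  0.74006498,  0.30158107],
       [-0.01194337,  0.83592382,  0.54871552,  0.55849141],
       [ 0.        ,  0.        ,  0.        ,  1.        ]])}
top {'intrinsics': array([[562.02407485,   0.        , 314.01516367],
       [  0.        , 562.02407485, 246.58172284],
       [  0.        ,   0.        ,   1.        ]]), 'dist': array([-0.09895347,  0.        ,  0.        ,  0.        ,  0.        ]), 'T': array([[ 0.02100088,  0.99526465, -0.09490653,  0.38427272],
       [-0.99950763,  0.01868692, -0.02520495, -0.32990921],
       [-0.02331209,  0.09538913,  0.99516705,  0.9359517 ],
       [ 0.        ,  0.        ,  0.        ,  1.        ]])}
0.1 [-1.36253449e-04  1.72998385e-01  9.84921858e-01 -6.87885894e-04] [-0.49533348  0.61193823 -0.12362346]
```

View pics/top0.png

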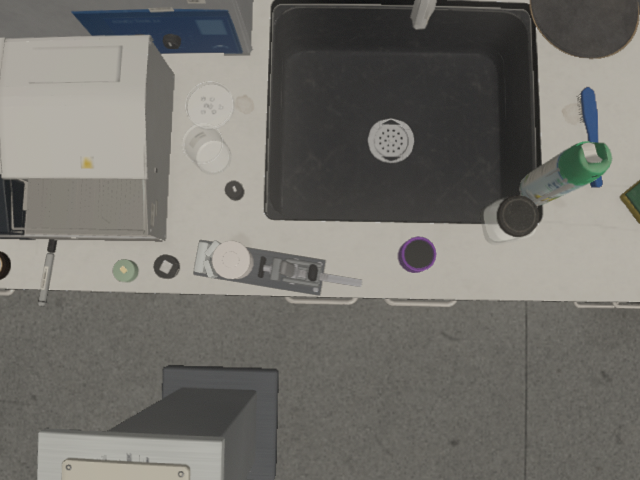

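View pics/side0.png

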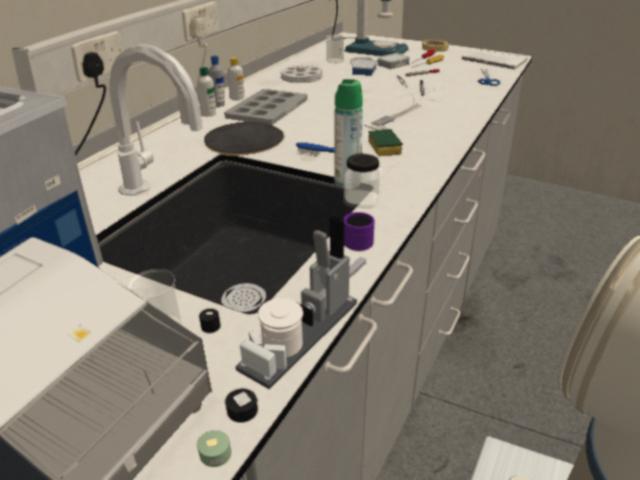

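The top view shows the clamp running from about (325,285) on the trigger side to (197,255) at the V stop. The lidded white pot is at (232,260). The side view shows the same clamp, with the pot at (281,325) and the trigger and grip at (320–338,240). I'll zoom in on both.

Run:
```python
import cv2,numpy as np
a=cv2.imread("pics/top0.png")[230:305,185:370]; b=cv2.imread("pics/side0.png")[205:390,225:375]
cv2.imwrite("pics/crop.png",cv2.resize(a,None,fx=4,fy=4,interpolation=cv2.INTER_CUBIC))
cv2.imwrite("pics/crops.png",cv2.resize(b,None,fx=3,fy=3,interpolation=cv2.INTER_CUBIC))
```

```text
(no output)
```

View pics/crop.png

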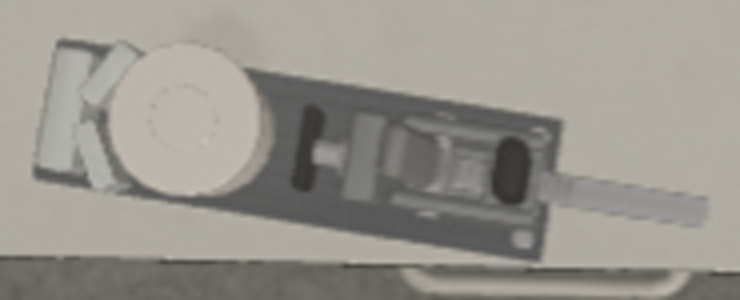

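View pics/crops.png

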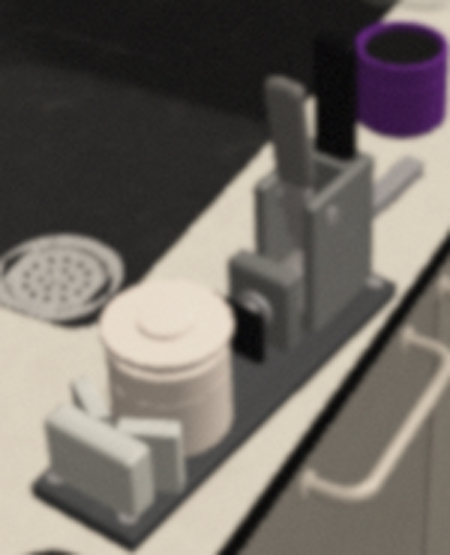

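The crops show the plate corners in the top crop at (60,40), (35,181), (562,120) and (542,260). The lid is centred at (185,118), the black grip post at (511,170), the trigger top at (418,158) and the pad face at (300,148).

```bash
cat > h.py <<'E'
from station import *
import numpy as np, cv2
def ray(n,uv):
    c=camera_info(n); p=cv2.undistortPoints(np.float64([[uv]]),c["intrinsics"],c["dist"])[0,0]
    T=np.array(c["T"]); return T[:3,3],T[:3,:3]@np.array([p[0],-p[1],-1])
def onz(n,uv,z):
    o,d=ray(n,uv); return o+d*(z-o[2])/d[2]
def tri(a,b):
    (o1,d1),(o2,d2)=ray("top",a),ray("side",b)
    s=np.linalg.lstsq(np.c_[d1,-d2],o2-o1,rcond=None)[0]; p,q=o1+s[0]*d1,o2+s[1]*d2
    return (p+q)/2,np.linalg.norm(p-q)
def tc(x,y): return 185+x/4-.375,230+y/4-.375
def sc(x,y): return 225+x/3-.33,205+y/3-.33
E
python3 - <<'E'
from h import *
L=np.array([[.100,-.03],[.100,.03],[-.115,-.03],[-.115,.03]])
# top-crop corners: upper side = world +x
P=np.array([onz("top",tc(*c),.01)[:2] for c in[(60,40),(35,181),(562,120),(542,260)]])
def fit(L,P):
    H=(L-L.mean(0)).T@(P-P.mean(0)); U,s,V=np.linalg.svd(H)
    R=V.T@np.diag([1,np.linalg.det(V.T@U.T)])@U.T; t=P.mean(0)-R@L.mean(0); return R,t,(L@R.T+t-P)
for l in (L,L*[1,-1]):
    R,t,e=fit(l,P); print("fit",R.round(3).tolist(),t,np.degrees(np.arctan2(R[1,0],R[0,0])),(e*1e3).round(1).tolist())
    if abs(e).max()<.01: RR,tt=R,t
Q=[onz("side",sc(*c),.01)[:2] for c in[(35,488),(130,549),(395,290)]]
print("side corners local",[(RR.T@(q-tt)).round(4).tolist() for q in Q])
loc=lambda p:(RR.T@(p[:2]-tt)*1e3).round(1)
def p(name,x):print(name,x.round(4),loc(x))
p("lid top",onz("top",tc(185,118),.070)); p("lid boss side",onz("side",sc(170,314),.072))
p("post",onz("top",tc(511,166),.153)); p("trig far edge",onz("top",tc(418,158),.151))
print(tri(tc(185,118),sc(169,322)))
p("post side topcentre",onz("side",sc(337,36),.153));p("trig side",onz("side",sc(286,82),.151))
E
```

```text
fit [[0.134, -0.991], [0.991, 0.134]] [ 0.43775402 -0.20881704] 82.27158276741122 [[0.3, 1.1], [-0.1, 1.0], [0.7, -1.5], [-0.9, -0.6]]
fit [[0.135, -0.991], [0.991, 0.135]] [ 0.4377601  -0.20881787] 82.22468742485384 [[-59.1, 9.2], [59.5, -7.1], [-58.8, 6.6], [58.4, -8.7]]
side corners local [[0.1005, -0.0248], [0.104, 0.0329], [-0.1076, 0.0338]]
lid top [ 0.4449 -0.1792  0.07  ] [30.3 -3.1]
lid boss side [ 0.4428 -0.1819  0.072 ] [27.4 -1.4]
post [ 0.4245 -0.3085  0.153 ] [-100.6   -0.3]
trig far edge [ 0.4268 -0.2758  0.151 ] [-67.9   1.9]
(array([ 0.44372504, -0.17962314,  0.06886949]), np.float64(0.0026977470951451937))
post side topcentre [ 0.4224 -0.309   0.153 ] [-101.4    1.8]
trig side [ 0.4268 -0.2656  0.151 ] [-57.7   3.2]
```

The clamp pose fits to about 1 mm: origin (0.438, -0.209), yaw 82.3°. The lid is at about (0.444, -0.180). Next I swing over at a short radius and hover above the lid.

```bash
cat >> h.py <<'E'
YAW=np.radians(82.27); C0=np.array([.4378,-.2088])
def W(x,y=0): return C0+np.array([[np.cos(YAW),-np.sin(YAW)],[np.sin(YAW),np.cos(YAW)]])@np.array([x,y])
def quat(th):  # tool down, tool y along world angle th
    a=(th+np.pi/2)/2; return [0,np.cos(a),np.sin(a),0]
def shot(n,name,u0,u1,v0,v1,f):
    im=read_camera(n)[v0:v1,u0:u1,::-1]; cv2.imwrite("pics/"+name,cv2.resize(im,None,fx=f,fy=f,interpolation=cv2.INTER_CUBIC))
E
python3 - <<'E'
from h import *
p=get_tcp_pos()
movel([.23,.46,.31],v=.25); movel([.17,.36,.33],v=.25)
q=np.array(get_joint_pos()); q[0]-=np.radians(64.7+20); movej(list(q))
print(get_tcp_pos(),get_time())
for th in(YAW-np.pi/2,YAW+np.pi/2,YAW,YAW-np.pi):
    print(round(th,2),*[np.round(k,2) if (k:=inverse_kinematics(list(P),quat(th))) is not None else None for P in([.444,-.1798,.1],[*W(-.091),.12])])
E
```

```text
[ 0.37568986 -0.13573489  0.32984118] 3.4417
-0.13 [-0.41  0.41  2.03 -0.    0.7  -0.27] [-0.64  0.42  1.93 -0.    0.79 -0.5 ]
3.01 None None
1.44 [-0.41  0.41  2.03 -0.    0.7  -1.85] [-0.64  0.42  1.93 -0.    0.79 -2.07]
-1.71 [-0.41  0.41  2.03 -0.    0.7   1.3 ] [-0.64  0.42  1.93 -0.    0.79  1.07]
```

Run:
```python
from h import *
q=quat(YAW-np.pi/2); x,y=.444,-.1798
move_pose([x,y,.16],q); command_gripper(0.0)
movel([x,y,.082],v=.08); f0=np.array(get_ft_force())
r=movel([x,y,.060],v=.015,until_force=14); print(r,get_tcp_pos(),get_ft_force()-f0,get_ft_torque(),get_time())
movel([x,y,.11],v=.08); movel([x,y,.20],v=.2)
shot("side","press.png",225,375,205,390,3); print(get_time())
```

```text
True [ 0.44402875 -0.17982439  0.06731896] [-0.51937282  0.62936964  8.084135  ] [0.0227318  0.32318677 0.05637481] 7.6667
9.0083
```

View pics/press.png

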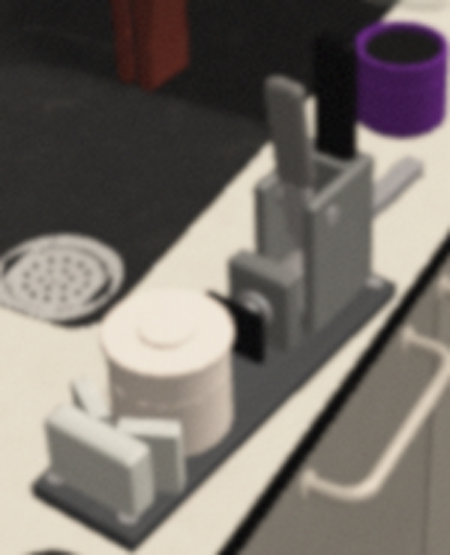

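The lid has dropped: the flange gap is gone, and the boss is now at about (165,328) in the crop. A second, firmer press will confirm that it has bottomed out. After that I straddle the trigger.

Run:
```python
from h import *
x,y=.444,-.1798
movel([x,y,.075],v=.15); r=movel([x,y,.062],v=.015,until_force=20); print(r,get_tcp_pos(),get_ft_force(),get_time())
movel([x,y,.11],v=.1); movel([x,y,.21],v=.3)
command_gripper(1.0)
g=W(-.091); move_pose([*g,.22],quat(YAW-np.pi)); movel([*g,.12],v=.12)
print(get_tcp_pos(),get_ft_force(),get_grip_width(),get_finger_force(),get_time())
shot("side","straddle.png",225,375,205,390,3)
```

```text
True [ 0.44412665 -0.17988691  0.06729582] [-1.34070034  0.08322931  9.53476397] 10.5917
[ 0.42597946 -0.29921599  0.1205217 ] [ 0.84728136 -0.09632051 -0.47055117] 1.0010557209193358 0.0 15.2333
```

View pics/straddle.png

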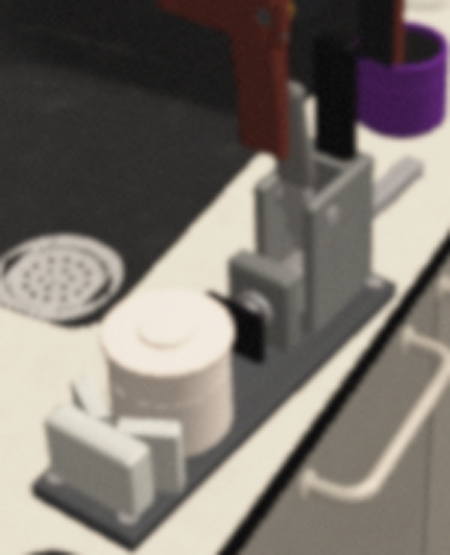

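The finger sits in front of the trigger and lines up with it (finger tip at about (262,145), trigger at (300,130)). First I squeeze stepwise to calibrate force and width.

```bash
cat >> h.py <<'E'
def sq(ops):
    for o in ops:
        command_gripper(o); f=get_ft_force(); print(f"{o:.3f} w={get_grip_width():.3f} ff={get_finger_force():.1f} ft={np.round(f,1)} t={get_time():.2f}")
E
python3 - <<'E'
from h import *
sq([.85,.75,.65,.55,.48,.44]); print(get_tcp_pos())
shot("side","s1.png",225,375,205,390,3)
E
```

```text
0.850 w=0.853 ff=2.5 ft=[-0.1  4.6  3.2] t=15.72
0.750 w=0.752 ff=2.4 ft=[1.4 4.3 3.4] t=16.11
0.650 w=0.647 ff=2.4 ft=[0.  5.1 3.9] t=16.49
0.550 w=0.550 ff=4.1 ft=[1.  8.  5.4] t=16.88
0.480 w=0.480 ff=4.2 ft=[0.7 7.5 6.1] t=17.23
0.440 w=0.445 ff=5.1 ft=[1.  9.2 6.3] t=17.52
[ 0.42548417 -0.29805935  0.12004765]
```

View pics/s1.png

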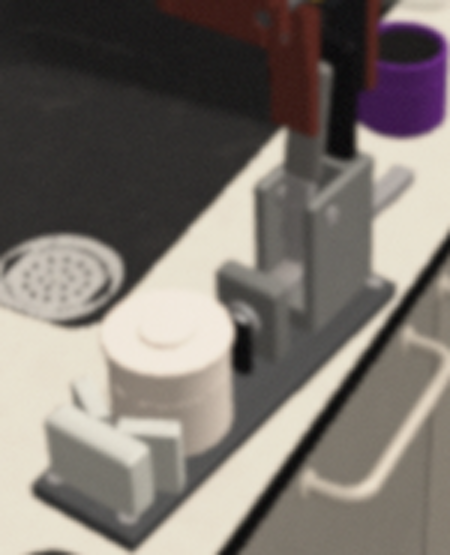

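The jaw has advanced about 9 mm: its block's left corner moved from x=230 to x=218 in the crop. The pad has not reached the pot yet. I'll find the end of the squeeze, release, and do the second stroke.

Run:
```python
from h import *
sq([.42,.40]); im=read_camera("side"); cv2.imwrite("pics/raw1.png",im[:,:,::-1])
sq([.92]); im=read_camera("side"); cv2.imwrite("pics/raw1r.png",im[:,:,::-1])
sq([.75,.6,.5,.44,.42]); im=read_camera("side"); cv2.imwrite("pics/raw2.png",im[:,:,::-1])
def jaw(f,ref="pics/side0.png"):
    a=cv2.imread(ref)[285:325,298:326]; b=cv2.imread(f)[270:370,260:340]
    r=cv2.matchTemplate(b,a,cv2.TM_CCOEFF_NORMED); _,s,_,l=cv2.minMaxLoc(r); return s,260+l[0]-298,270+l[1]-285
for f in("side0","raw1","raw1r","raw2"):print(f,jaw(f"pics/{f}.png"))
```

```text
0.420 w=0.420 ff=6.8 ft=[ 1.8 13.1  6.7] t=17.82
0.400 w=0.401 ff=8.6 ft=[ 3.4 15.6  7.9] t=18.08
0.920 w=0.921 ff=0.0 ft=[ 0.8  0.1 -0.5] t=18.98
0.750 w=0.751 ff=2.4 ft=[0.9 4.1 3.9] t=19.50
0.600 w=0.602 ff=3.6 ft=[1.4 6.6 5.1] t=19.94
0.500 w=0.504 ff=4.7 ft=[1.6 8.4 7.3] t=20.32
0.440 w=0.441 ff=4.9 ft=[1.3 8.2 7.1] t=20.66
0.420 w=0.422 ff=6.6 ft=[ 2.9 12.4  7.7] t=20.91
side0 (1.0, 0, 0)
raw1 (0.8268856406211853, -1, 4)
raw1r (0.8234115242958069, -1, 4)
raw2 (0.7563673853874207, -2, 7)
```

Full squeeze is at about w=0.43. I release and run stroke 3 in finer steps, watching for a rise in force.

Run:
```python
from h import *
sq([.92,.75,.65,.6,.55,.5,.46,.435]); shot("side","s3.png",225,375,205,390,3)
```

```text
0.920 w=0.919 ff=0.0 ft=[ 0.2  0.  -1.1] t=21.78
0.750 w=0.754 ff=2.8 ft=[-0.   5.6  3.7] t=22.25
0.650 w=0.648 ff=2.7 ft=[0.9 5.  3.8] t=22.63
0.600 w=0.603 ff=3.0 ft=[0.3 6.  4.6] t=22.95
0.550 w=0.549 ff=4.5 ft=[1.2 8.9 6.9] t=23.27
0.500 w=0.499 ff=5.2 ft=[1.4 9.  7.9] t=23.58
0.460 w=0.463 ff=5.8 ft=[ 1.7 11.3  7.1] t=23.88
0.435 w=0.437 ff=6.2 ft=[ 2.  11.9  8.3] t=24.15
```

View pics/s3.png

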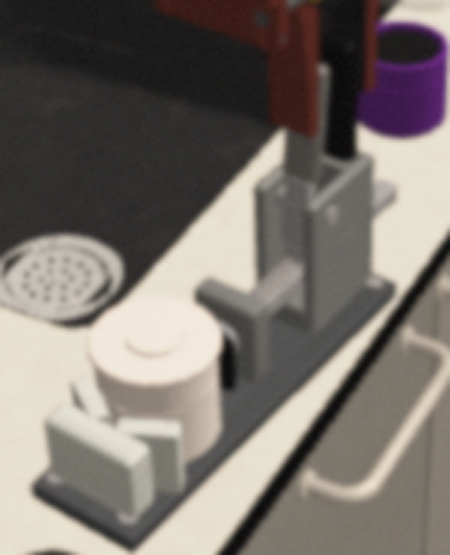

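The pot has moved about 10 mm (lid centre now near (155,337)) and the pad touches it. The force is 2–3 N above the free stroke, so it may just be touching the stop. I'll measure the lid shift across the images, then start stroke 4 with small squeezes.

```bash
cat >> h.py <<'E'
REF=cv2.resize(cv2.imread("pics/press.png"),(150,185),interpolation=cv2.INTER_AREA)
def lid(img=None): # lid local coordinates (mm) from shift of boss/flange patch in side view
    b=read_camera("side")[205:390,225:375,::-1].copy() if img is None else img
    k=8; a=cv2.resize(REF[95:125,33:80],None,fx=k,fy=k,interpolation=cv2.INTER_CUBIC); B=cv2.resize(b[88:140,15:92],None,fx=k,fy=k,interpolation=cv2.INTER_CUBIC)
    _,s,_,l=cv2.minMaxLoc(cv2.matchTemplate(B,a,cv2.TM_CCOEFF_NORMED)); d=np.array([l[0]/k+15-33,l[1]/k+88-95])
    c=np.array(sc(165,328)); P=onz("side",c+d,.067)[:2]-onz("side",c,.067)[:2]; u=W(1)-C0; v=W(0,1)-C0
    return f"s={s:.3f} pix={d} dx={P@u*1e3:.1f} dy={P@v*1e3:.1f}"
E
python3 - <<'E'
from h import *
for f in("raw1","raw2"): print(f,lid(cv2.imread(f"pics/{f}.png")[205:390,225:375]))
print("now",lid()); 
sq([.92]); print(lid())
for o in(.75,.68,.62): sq([o]); print(lid())
E
```

```text
raw1 s=0.943 pix=[ 0.    -0.125] dx=-0.2 dy=-0.2
raw2 s=0.930 pix=[-1.375  0.875] dx=2.4 dy=-0.4
now s=0.927 pix=[-3.875  2.75 ] dx=7.3 dy=-0.8
0.920 w=0.921 ff=0.0 ft=[0.2 0.8 0.3] t=25.06
s=0.924 pix=[-3.875  2.75 ] dx=7.3 dy=-0.8
0.750 w=0.753 ff=0.7 ft=[0.5 1.9 0.6] t=25.57
s=0.924 pix=[-3.875  2.75 ] dx=7.3 dy=-0.8
0.680 w=0.682 ff=1.7 ft=[0.1 3.2 2.7] t=25.97
s=0.924 pix=[-3.875  2.75 ] dx=7.3 dy=-0.8
0.620 w=0.622 ff=3.6 ft=[1.  7.6 5.2] t=26.35
s=0.926 pix=[-3.875  2.75 ] dx=7.3 dy=-0.8
```

The pot shifted 7.3 mm in all, and only 4.9 mm of that came in stroke 3. It has not moved since, so it is seated on the stop with the pad about 4 mm in. I continue with small steps, tracking the jaw block relative to its position at the end of stroke 3.

```bash
cat >> h.py <<'E'
R3=cv2.resize(cv2.imread("pics/s3.png"),(150,185),interpolation=cv2.INTER_AREA)
def jaw(b=None):
    if b is None: b=read_camera("side")[205:390,225:375,::-1].copy()
    k=8; x0,x1,y0,y1=76,93,92,130; m=5
    up=lambda i:cv2.resize(cv2.GaussianBlur(i,(0,0),.7),None,fx=k,fy=k,interpolation=cv2.INTER_CUBIC)
    _,s,_,l=cv2.minMaxLoc(cv2.matchTemplate(up(b[y0-m:y1+m,x0-m:x1+m]),up(R3[y0:y1,x0:x1]),cv2.TM_CCOEFF_NORMED))
    d=np.array([l[0]/k-m,l[1]/k-m]); c=np.array([225+85.,205+100])
    P=onz("side",c+d,.05)[:2]-onz("side",c,.05)[:2]; return f"jaw s={s:.3f} pix={d} dx={P@(W(1)-C0)*1e3:.1f}"
E
python3 - <<'E'
from h import *
print(jaw(cv2.imread("pics/raw2.png")[205:390,225:375]),"<- expect -8.8"); print(jaw())
for o in(.59,.57,.55): sq([o]); print(jaw(),lid())
E
```

```text
jaw s=0.953 pix=[ 2.    -2.875] dx=-6.7 <- expect -8.8
jaw s=0.999 pix=[ 0.    -0.125] dx=-0.2
0.590 w=0.593 ff=4.7 ft=[2.2 8.4 5.7] t=26.73
jaw s=0.999 pix=[0. 0.] dx=0.0 s=0.927 pix=[-3.875  2.75 ] dx=7.3 dy=-0.8
0.570 w=0.573 ff=5.8 ft=[ 2.  11.5  7.3] t=27.07
jaw s=0.998 pix=[-0.125  0.   ] dx=0.1 s=0.925 pix=[-3.875  2.75 ] dx=7.3 dy=-0.8
0.550 w=0.550 ff=6.3 ft=[ 3.1 12.3  7.9] t=27.43
jaw s=0.998 pix=[-0.25   0.125] dx=0.4 s=0.928 pix=[-3.875  2.75 ] dx=7.3 dy=-0.8
```

Run:
```python
from h import *
for o in(.535,.52): sq([o]); print(jaw(),lid(),get_tcp_pos())
shot("side","s4.png",255,325,260,340,7)
```

```text
0.535 w=0.534 ff=6.6 ft=[ 3.2 12.9  8.5] t=27.77
jaw s=0.996 pix=[-0.375  0.25 ] dx=0.7 s=0.929 pix=[-3.875  2.75 ] dx=7.3 dy=-0.8 [ 0.42565649 -0.29705249  0.12016955]
0.520 w=0.523 ff=6.9 ft=[ 2.5 13.8  9.3] t=28.12
jaw s=0.994 pix=[-0.375  0.375] dx=1.0 s=0.929 pix=[-3.875  2.75 ] dx=7.3 dy=-0.8 [ 0.42566369 -0.29697037  0.12019508]
```

View pics/s4.png

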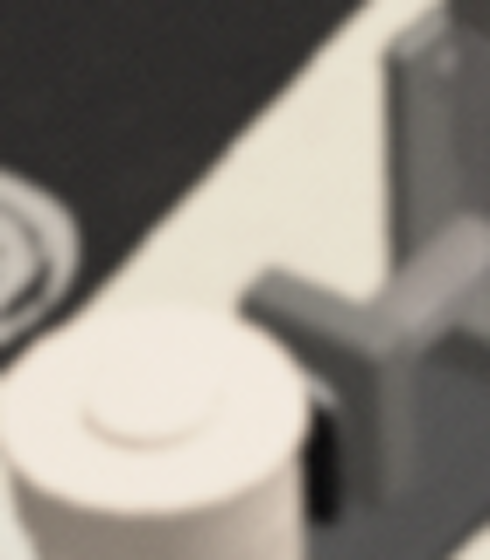

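The pot is upright, with the black pad pressed on it and a small gap still left to the jaw block at (330,450). Checking the jaw tracker's scale on the earlier strokes.

Run:
```python
import re
s=open('h.py').read().replace("m=5","m=14"); open('h.py','w').write(s)
from h import *
C=lambda f:cv2.imread(f"pics/{f}.png")[205:390,225:375]
for f in("side0","raw1","raw1r","raw2"): print(f,jaw(C(f)))
# bar tail behind housing (moves with the jaw): tip position along bar, side view
```

```text
side0 jaw s=0.773 pix=[  2.5   -12.125] dx=-24.1
raw1 jaw s=0.825 pix=[ 5.375 -5.5  ] dx=-14.2
raw1r jaw s=0.826 pix=[ 5.125 -5.875] dx=-14.7
raw2 jaw s=0.953 pix=[ 2.    -2.875] dx=-6.7
```

Three estimates (tracker, stroke count, force) put the pad at about 4.5–5.3 mm. One more mm of jaw travel should bring it to about 6 mm.

Run:
```python
from h import *
for o in(.505,.49): sq([o]); print(jaw(),lid())
wait(.5); print(get_finger_force(),get_ft_force(),get_grip_width(),jaw(),get_time())
```

```text
0.505 w=0.504 ff=7.1 ft=[ 3.5 13.8  8.2] t=28.51
jaw s=0.991 pix=[-0.5  0.5] dx=1.3 s=0.930 pix=[-3.875  2.75 ] dx=7.3 dy=-0.8
0.490 w=0.493 ff=7.4 ft=[ 2.2 14.5  8.4] t=28.85
jaw s=0.988 pix=[-0.625  0.5  ] dx=1.4 s=0.932 pix=[-3.875  2.75 ] dx=7.3 dy=-0.8
7.366110713628586 [ 2.80635757 14.20445427  9.3273914 ] 0.49426262835812496 jaw s=0.988 pix=[-0.625  0.5  ] dx=1.4 29.5
```

Run:
```python
from h import *
sq([.48]); print(jaw(),lid()); wait(.3); print(get_finger_force(),get_time()); print(job_done())
```

```text
0.480 w=0.481 ff=7.5 ft=[ 3.2 14.   8.9] t=29.72
jaw s=0.986 pix=[-0.75   0.625] dx=1.7 s=0.933 pix=[-3.875  2.75 ] dx=7.3 dy=-0.8
7.537976063322276 30.1167
the job is handed in; nothing more can be done
None
```

I handed the job in at 30.1 s: the lid is pressed flush, the pot stopped moving at the V stop, and the trigger is still held squeezed with the pad an estimated 5–6.5 mm of its 12 mm in (from force and jaw travel, not measured directly).

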